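Feed a radius-arm sanding shoe round the rim of a clamped blank

ROBOT

A 7-joint arm with a two-finger parallel gripper is mounted at the origin on the work surface. World frame = base frame: x ahead of the robot, y to its left, z up, the work surface at z = 0. Lengths are in m, angles in rad, forces in N, time in s.
With the tool pointing down it reaches from about 0.425 to 0.95 m from the base axis. Payload 4.7 kg.
Tool frame: the origin (TCP) lies midway between the tips of the shut fingers; the grasp point (between the pads) lies 19 mm behind it (grip_depth is the distance from the TCP to the grasp point, in m); z points along the fingers, y is the line along which they close (so a half turn about z gives the same grasp; the last joint's range is limited). The gripper opens to 85 mm and grips with 20 to 120 N. Pads are 22 mm wide; open, the fingers measure 114 mm over their backs; the gripper's body (76 mm by 85 mm) begins 54 mm behind the grasp point. The pads swing forward as they close: fully open they stand 13 mm farther back than shut.
Start: joints at [1.098, 0.469, -0.049, 1.532, 0.024, 1.141, -0.082], TCP at [0.29, -0.61, 0.231] pointing down, gripper open.
Joint ranges: [-2.59, 2.59], [-0.33, 1.99], [-1.39, 1.29], [0.1, 2.45], [-1.04, 4.18], [0.21, 1.99], [-2.66, 2.66]. Speed limits (rad/s): [2.57, 2.57, 3.14, 3.14, 3.14, 3.14, 3.14].

INTERFACE

Orientations are given as a 3x3 rotation matrix whose columns are the frame's x, y, z axes.
In Python, from bench import * gives the robot as it stands.
- The arm moves only by the shell command python3 -m creep 'ROWS' [FORCE]. ROWS is JSON, a list of rows, each an object with "gripper": the opening, from 0 (shut) to 1 (fully open); "dp": the shift along the tool's x, y, z in m, a list of three; "roll": the turn about the tool's z in rad. In form: [{"gripper": gripper, "dp": [dx, dy, dz], "roll": roll}, ...]. A call has 1 to 8 rows; each row is the pose to reach, as a shift and turn from the pose commanded when the call began, along the tool's axes at that moment; what a row does not reach only later rows make up. A row lasts 1/10 s, in which the tool goes at most 50 mm and 8.59 degrees, less where a joint would pass 70% of its speed; a pose out of reach is approached as far as the arm can. A call with a gripper value outside its range is refused whole. The fingers move at their own pace and stop on an object; FORCE is the grip in N (left out, the last holds). Time passes only in rows, so rows that repeat a pose let the fingers close. It gives the time, the measured TCP pose, the force, the opening and the grip force at its end, in the units of the state.
- sense(): the state, without advancing time (a new reading comes with each control period).
- snapshot(name): name is "scene" or "top" or "wrist"; returns a dict with "color" (400x640x3 uint8, blue, green, red), "fx", "fy", "cx", "cy" (pixels), "dist" ([k1, k2, p1, p2, k3] as OpenCV has them; the pictures are not rectified), "pose" (4x4, takes a point from camera to world coordinates). Camera axes: x right, y down, z forward; pixel columns grow to the right and rows downward; lengths in m; the calibration is good to about 2 mm. A picture is of the moment at which its call begins. There is no depth.
- finish_job(): hands the job in; it is judged then, once.
Trained networks look in a picture, given as the dict that the camera call returned (one of the last four; its "shot" number tells which), for a name from the list of things; names that differ only in an ending like _2 or _b are one class to them, and where a whole thing is asked for, a point or a joint stands for the part that bears it (a point fixed in the world has none). Each returns a list of dicts, best first, with "p" (0 to 1); they miss things now and then, are a little off and sometimes report something else, mostly with a low value. They report only what shows in the picture. A call takes as long as a camera call.
- find_in(picture, query): "position" ([x, y, z] in m, in world coordinates, good to about 4 mm: the middle of the surface that is visible of it).
- place_of(picture, query): "position" ([x, y, z] in m, in world coordinates, good to about 4 mm: a listed point, or the origin of a listed thing).
The state is a dict: "time": time; "joint_pos": joint angles; "qd": joint speeds; "tau": joint torques, N m; "position": TCP position; "tcp_rot": TCP orientation; "wrist_force": force on the tool from outside, world axes, zero at the start; "moment": the same for the moment, N m; "finger_gap": finger opening in m; "grip_force": force on a finger pad.
Only numpy, scipy, OpenCV 4.12 (cv2) and the standard library are available. Lean on these libraries where they do the work, as an engineer would, in place of code of your own. Each camera call takes 0.05 s, during which the arm holds its last target. There are 200 camera calls.

TASK

Take the sanding shoe by the wooden ball on its sprung handle and, in one pass without backing off, push it round the curved rim of the clamped blank from its lower stop to its upper stop, holding the push near 21 N so that the handle's pointer stays between the two gauge pins over the whole rim (getting up to pressure on the first 90 mm and easing off on the last 90 mm). Let the shoe meet the upper stop gently, at no more than about 40 mm/s, then let go of the ball and move the gripper clear, leaving the shoe at that stop and everything else on the bench undisturbed.

Things in the scene. Friction and masses are not known exactly. Their poses are not given: they have to be found in the camera images.
- jig: Sloping plywood board (360 x 440 mm), fixed, with a round light-wood blank (372 mm across, 48 thick) clamped on it; place and yaw vary. Origin: on the bench under the pivot pin in the blank's centre, z vertical. The board rises towards the jig's +y at 0.30 rad. Board frame: the jig frame raised 65 mm, then turned +0.30 rad about its x; its origin is where the pivot meets the board's top face.
- swing (a joint): Angle q (rad) of the radius arm with the sanding shoe about the pivot pin (normal to the board): 0 at the lower stop, arm along the board frame's +x; grows anticlockwise seen from above, uphill and over the top, to 1.85 at the upper stop. Build up the push below q = 0.45, keep the pointer between the pins from 0.45 to 1.4, ease off after.
- handle (a joint): How far the sprung handle is pushed in (m) along the shoe in the feeding direction (increasing q, tangential): 0 relaxed, 0.09 at most. Spring 350 N/m: 0.060 is 21 N, the middle of the gauge. The two upright steel gauge pins beside the rail stand at 0.053 (18.5 N) and 0.067 (23.5 N); the dark pointer moves with the handle, which weighs 0.2 kg.
- ball (a point): Centre of the round wooden ball (38 mm diameter) on the sprung handle, to grip from straight above at any yaw, or to push. In the board frame: [0.220, -0.060 + handle, 0.135] m turned by q about z. It turns freely on its 16 mm stem, which goes down to the sliding block, whose top is 40 mm below the ball's centre; the rail is 63 mm below it.
- shoe (a point): Top centre of the dark steel sanding shoe (62 x 170, 60 mm high), 66 mm above the board on a circle of radius 220 mm at angle q; x outwards, y in the feeding direction. Sanding drag is viscous: 200 N per m/s at 220 mm radius, so at 21 N it creeps at 15 to 110 mm/s, and a handle held still loses its extra push with a time constant of 0.6 s.
- pivot (a point): Pivot end of the radius arm, on the pin where it meets the board's top face; turns with the arm. Arm and shoe weigh 4.4 kg nominal (unknown ballast: 0.4 to 1.35 times that): their weight pulls the shoe back towards the lower stop with about 13 N (nominal) x cos(q) at 220 mm radius, so if let go it slides back down, but past q = 1.57 it runs on by itself and rests on the upper stop.
- mallet: turned wooden carver's mallet standing on its head, 240 mm high. Bystander, loose: leave alone. Origin: centre of its underside.
- gouge: long carving gouge lying beside the jig, about 250 mm, wooden handle. Bystander, loose: leave alone. Origin: underside, where handle and blade meet; blade along its +x.
- cork: cork sanding block 110 x 60 x 35 mm. Bystander, loose: leave alone. Origin: centre of its underside.
- bowl: small wooden bowl, 150 mm across, 60 mm high. Bystander, loose: leave alone. Origin: centre of its underside.
- oil: amber oil bottle, 150 mm high. Bystander, loose: leave alone. Origin: centre of its underside.
- offcut: wooden offcut 130 x 50 x 45 mm. Bystander, loose: leave alone. Origin: centre of its underside.

How it is judged:
By the outcome, as a careful person would: the job done as asked, in the order asked, and still so for the second after the job is handed in, with the robot touching nothing.
It also fails if it takes over 51 s, if anything falls off the work surface, if the arm or the gripper's body presses on something with over 40 N, if the wrist force passes 120 N, or if a joint passes its speed limit or range.

## Working session

There is one attempt and no reset: what is moved stays moved. The work goes in short steps, Python scripts to look and compute and a shell command to move; the robot and the scene stay as the last step left them, time stands still between calls to the robot, and variables do not carry over. Pictures are saved under pics/ and viewed, at most 10 in all, crops included, and the job is handed in when it is done.

```bash
mkdir -p pics; ls
cat > h.py <<'E'
from bench import *
import numpy as np, cv2
E
python3 - <<'E'
from h import *
s=sense(); print(s['time'],s['position'],s['tcp_rot'],s['finger_gap'])
for n in ("scene","top"):
    p=snapshot(n); cv2.imwrite(f"pics/{n}0.png",p['color'])
    print(n,np.round(p['pose'],3).tolist())
    for q in ("jig","ball","shoe","pivot","mallet","gouge","cork","bowl","oil","offcut"):
        print(q,[(np.round(d['position'],3).tolist(),round(d['p'],2)) for d in place_of(p,q)[:2]])
print(sense()['time'])
E
```

```text
pics
0.0 [ 0.28960254 -0.60907759  0.2302346 ] [[ 9.03091188e-01  4.29447875e-01 -9.10890311e-04]
 [ 4.29448834e-01 -9.03089527e-01  1.73382570e-03]
 [-7.80277373e-05 -1.95698349e-03 -9.99998082e-01]] 0.08545410048460728
scene [[-0.088, 0.618, -0.781, 1.76], [0.996, 0.045, -0.076, 0.097], [-0.012, -0.785, -0.62, 1.129], [0.0, 0.0, 0.0, 1.0]]
jig [([0.431, 0.035, -0.0], 0.86)]
ball [([0.531, -0.187, 0.179], 0.65)]
shoe [([0.586, -0.136, 0.128], 0.65)]
pivot []
mallet [([0.46, 0.488, 0.002], 0.73)]
gouge [([0.697, 0.242, -0.0], 0.64)]
cork [([0.716, -0.205, -0.005], 0.79)]
bowl [([0.466, -0.502, -0.004], 0.76)]
oil [([0.627, 0.464, 0.003], 0.66), ([0.458, 0.486, 0.003], 0.49)]
offcut [([0.447, -0.292, 0.003], 0.91)]
top [[-0.022, -0.995, 0.101, 0.393], [-1.0, 0.022, -0.003, -0.04], [0.001, -0.101, -0.995, 1.476], [0.0, 0.0, 0.0, 1.0]]
jig [([0.436, 0.03, -0.0], 0.8)]
ball [([0.528, -0.191, 0.177], 0.44)]
shoe [([0.587, -0.131, 0.13], 0.64)]
pivot [([0.464, 0.489, -0.004], 0.21)]
mallet [([0.462, 0.486, -0.003], 0.67), ([0.718, -0.21, 0.002], 0.6)]
gouge [([0.719, -0.213, -0.0], 0.15)]
cork [([0.718, -0.211, 0.001], 0.9)]
bowl [([0.464, -0.498, -0.0], 0.94)]
oil [([0.629, 0.46, -0.003], 0.82)]
offcut [([0.443, -0.296, -0.001], 0.72), ([0.633, 0.459, -0.002], 0.4)]
1.1
```

View pics/scene0.png

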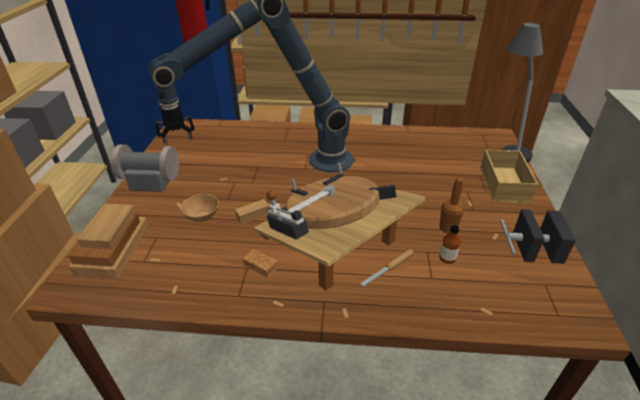

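View pics/top0.png

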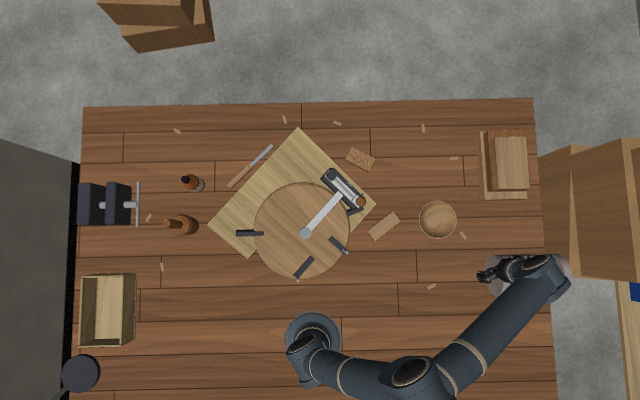

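```bash
cat >> h.py <<'E'
from scipy.optimize import least_squares
c,s_=np.cos(.3),np.sin(.3)
RB=np.array([[1,0,0],[0,c,-s_],[0,s_,c]])
def rz(a): return np.array([[np.cos(a),-np.sin(a),0],[np.sin(a),np.cos(a),0],[0,0,1]])
def board(p,J): return rz(J[2])@(RB@np.array(p)+[0,0,.065])+[J[0],J[1],0]
def ball(q,h,J): return board(rz(q)@[.22,-.06+h,.135],J)
def shoe(q,J): return board(rz(q)@[.22,0,.066],J)
E
python3 - <<'E'
from h import *
obs=[('j',[.431,.035,0]),('j',[.436,.03,0]),('b',[.531,-.187,.179]),('b',[.528,-.191,.177]),('s',[.586,-.136,.128]),('s',[.587,-.131,.13])]
f=lambda J:np.concatenate([({'j':np.array([J[0],J[1],0]),'b':ball(0,0,J),'s':shoe(0,J)}[k]-o) for k,o in obs])
r=least_squares(f,[.43,.03,-.74]);print(r.x,np.round(r.fun.reshape(-1,3)*1e3,1))
J=r.x
for q in np.arange(0,1.9,.15):
    b=ball(q,.06,J); print(round(q,2),b.round(3),np.hypot(*b[:2]).round(3))
print(ball(0,0,J))
E
```

```text
[ 0.43507704  0.03137682 -0.74509657] [[ 4.1 -3.6  0. ]
 [-0.9  1.4  0. ]
 [-0.1 -2.2 -2.8]
 [ 2.9  1.8 -0.8]
 [-2.4  3.9  0.1]
 [-3.4 -1.1 -1.9]]
0.0 [ 0.57  -0.147  0.194] 0.588
0.15 [ 0.589 -0.122  0.204] 0.602
0.3 [ 0.605 -0.095  0.213] 0.612
0.45 [ 0.616 -0.065  0.222] 0.619
0.6 [ 0.622 -0.034  0.231] 0.623
0.75 [ 0.623 -0.002  0.238] 0.623
0.9 [0.62  0.03  0.245] 0.621
1.05 [0.612 0.062 0.25 ] 0.615
1.2 [0.599 0.092 0.255] 0.606
1.35 [0.582 0.12  0.257] 0.595
1.5 [0.562 0.146 0.259] 0.58
1.65 [0.537 0.168 0.259] 0.563
1.8 [0.51  0.186 0.257] 0.543
[ 0.53086576 -0.18924811  0.17623921]
```

The scene view shows the shoe at the lower stop, at about (287,220), with the ball at (271,197). The top view shows the ball at (361,201), next to the offcut and cork. Both agree with the fit (ball z 0.176). Next I move above the ball.

```bash
python3 -m creep '[{"gripper":1,"dp":[0.04,-0.028,-0.01],"roll":0},{"gripper":1,"dp":[0.08,-0.056,-0.01],"roll":0},{"gripper":1,"dp":[0.12,-0.083,-0.01],"roll":0},{"gripper":1,"dp":[0.16,-0.111,-0.01],"roll":0},{"gripper":1,"dp":[0.20,-0.139,-0.01],"roll":0},{"gripper":1,"dp":[0.24,-0.166,-0.01],"roll":0},{"gripper":1,"dp":[0.28,-0.194,-0.01],"roll":0},{"gripper":1,"dp":[0.32,-0.222,-0.01],"roll":0}]' 80
python3 -m creep '[{"gripper":1,"dp":[0.04,-0.027,0],"roll":0},{"gripper":1,"dp":[0.07,-0.048,0],"roll":0},{"gripper":1,"dp":[0.078,-0.054,0],"roll":0},{"gripper":1,"dp":[0.078,-0.054,0],"roll":0}]'
cat >> h.py <<'E'
def look(n,f=None,qs=("ball","shoe")):
    p=snapshot(n)
    if f: cv2.imwrite(f"pics/{f}.png",p['color'])
    for q in qs: print(n,q,[(np.round(d['position'],4).tolist(),round(d['p'],2)) for d in place_of(p,q)[:2]])
    return p
E
python3 - <<'E'
from h import *
p=look("wrist","w1",("ball","shoe","jig"));look("top");look("scene");s=sense();print(s['time'],s['position'],s['tcp_rot'].round(4) if hasattr(s['tcp_rot'],'round') else s['tcp_rot'],s['wrist_force'])
J=[.43508,.03138,-.7451]
P=p['pose']; b=ball(0,0,J)
rv=cv2.Rodrigues(np.linalg.inv(P)[:3,:3])[0];tv=np.linalg.inv(P)[:3,3]
K=np.array([[p['fx'],0,p['cx']],[0,p['fy'],p['cy']],[0,0,1.]])
print(cv2.projectPoints(np.array([b,shoe(0,J)]),rv,tv,K,np.array(p['dist']))[0].round(1).tolist(), P.round(3).tolist(),p['fx'])
E
```

```text
time: 1.9
position: [0.4843, -0.27, 0.2417]
tcp_rot: [[0.903, 0.429, 0.001], [0.429, -0.903, -0.001], [0.0, 0.001, -1.0]]
wrist_force: [0.7, -0.5, -0.4]
finger_gap: 0.0853
grip_force: 0.0
time: 2.3
position: [0.5316, -0.1876, 0.2414]
tcp_rot: [[0.901, 0.433, 0.0], [0.433, -0.901, 0.0], [0.0, -0.0, -1.0]]
wrist_force: [0.1, -0.0, -0.5]
finger_gap: 0.0852
grip_force: 0.0
wrist ball [([0.5305, -0.1892, 0.1766], 0.71)]
wrist shoe [([0.5844, -0.1345, 0.1284], 0.87)]
wrist jig []
top ball [([0.4452, -0.2942, 0.0015], 0.55), ([0.4365, 0.0328, 0.0], 0.23)]
top shoe []
scene ball [([0.5291, -0.1887, 0.1765], 0.56), ([0.4348, 0.0308, -0.0009], 0.45)]
scene shoe [([0.5854, -0.1342, 0.1264], 0.96)]
2.8 [ 0.53054949 -0.1900626   0.24136703] [[ 9.036e-01  4.284e-01  1.000e-04]
 [ 4.284e-01 -9.036e-01 -2.000e-04]
 [-0.000e+00  2.000e-04 -1.000e+00]] [-0.07585623 -0.57175091 -0.71397688]
[[[323.2, 213.5]], [[289.7, 116.1]]] [[0.433, -0.869, -0.239, 0.592], [-0.901, -0.417, -0.115, -0.158], [0.0, 0.265, -0.964, 0.383], [0.0, 0.0, 0.0, 1.0]] 285.1853673976126
```

View pics/w1.png

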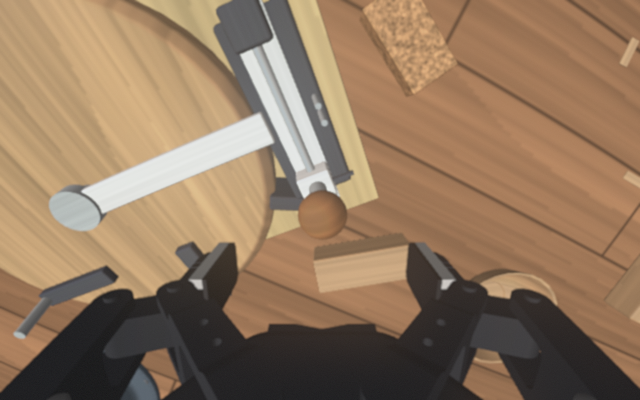

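The wrist view shows the ball at (323,214), exactly where the fit projects it. The gauge pins sit low beside the rail at (318,105), clear of the fingers. Now I descend and grip.

```bash
python3 -m creep '[{"gripper":1,"dp":[0,0,0.02],"roll":0},{"gripper":1,"dp":[0,0,0.045],"roll":0},{"gripper":1,"dp":[0,0,0.065],"roll":0},{"gripper":1,"dp":[0,0,0.08],"roll":0},{"gripper":1,"dp":[0,0,0.087],"roll":0},{"gripper":1,"dp":[0,0,0.087],"roll":0},{"gripper":0.5,"dp":[0,0,0.087],"roll":0},{"gripper":0.3,"dp":[0,0,0.087],"roll":0}]' 80
python3 -m creep '[{"gripper":0.2,"dp":[0,0,0],"roll":0},{"gripper":0.2,"dp":[0,0,0],"roll":0},{"gripper":0.2,"dp":[0,0,0],"roll":0},{"gripper":0.2,"dp":[0,0,0],"roll":0}]' 80
```

```text
time: 3.6
position: [0.5315, -0.1897, 0.1554]
tcp_rot: [[0.903, 0.429, 0.002], [0.429, -0.903, -0.001], [0.001, 0.001, -1.0]]
wrist_force: [0.4, -0.2, 0.8]
finger_gap: 0.0593
grip_force: 0.0
time: 4.0
position: [0.5306, -0.1886, 0.1556]
tcp_rot: [[0.903, 0.43, -0.0], [0.43, -0.903, 0.001], [-0.0, -0.001, -1.0]]
wrist_force: [-2.2, 2.7, 7.2]
finger_gap: 0.035
grip_force: 78.8
```

```bash
cat > p.py <<'E'
import sys,json,os
from h import *
J=np.array([.4351,.0314,-.7451]); R=np.array([[.9033,.429,0],[.429,-.9033,0],[0,0,-1.]])
C0=np.array([.531,-.1892,.1555]); O=C0-ball(0,0,J)
L=json.load(open('log.json')) if os.path.exists('log.json') else dict(C=C0.tolist(),hist=[])
C=np.array(L['C'])
if len(sys.argv)>1 and sys.argv[1]!='-': C=C+R@np.array(json.loads(sys.argv[1])); L['C']=C.tolist()
vmax_h=float(sys.argv[2]) if len(sys.argv)>2 else .04   # ramp rate of h, m/s
s=sense(); b=np.array(s['position'])-O; F=-np.array(s['wrist_force'])
Bw=rz(J[2])@RB; u=Bw.T@(b-[J[0],J[1],.065]); phi=np.arctan2(u[1],u[0])
q=0.
for _ in range(20):
    t=Bw@rz(q)@[0,1,0]; h=max(0,(F@t-.58*np.cos(q))/350); q=max(0,phi-np.arctan2(h-.06,.22))
if q<.02 and L['hist']==[]: q=0
fb=(Bw@rz(q)).T@F
H=L['hist']; 
if not H or s['time']>H[-1][0]+.01: H.append([s['time'],q,h])
json.dump(L,open('log.json','w'))
W=13.
if len(H)>2:
    a=np.array(H[-3:]); dt=np.diff(a[:,0]); hb=((a[1:,2]+a[:-1,2])/2)@dt/dt.sum()
    v=.22*(a[-1,1]-a[0,1])/dt.sum(); W=(350*hb-200*v)/np.cos(a[:,1].mean()); print('v',round(v*1e3,1),'West',round(W,1))
if len(sys.argv)>3: W=float(sys.argv[3])
W=np.clip(W,4.5,18)
print('t',round(s['time'],2),'q',round(q,3),'h',round(h,4),'F rad,tan,norm',fb.round(1),'grip',round(s['grip_force']),'W',round(W,1))
r=u-np.array([0,0,.135]); print('radial/normal err mm',round((np.hypot(u[0],u[1])-np.hypot(.22,h-.06))*1e3,1),round(r[2]*1e3,1))
lag=(C-O-b)@t; print('lag mm',((Bw@rz(q)).T@(C-O-b)*1e3).round(1))
def href(q):
    if q<1.42: return .06
    k=min(1,(q-1.42)/.2); e=(200*.025+W*np.cos(q))/350
    return (1-k)*.06+k*max(e,.003)
for i in range(8):
    for _ in range(20):
        dh=np.clip((href(q)-h)/.25,-.1,vmax_h)*.005; v=(350*h-W*np.cos(q))/200
        q=min(1.85,q+max(0,v)*.005/.22); h+=dh
    tt=Bw@rz(q)@[0,1,0]
    d=R.T@(ball(q,h,J)+O+lag*tt-C); print(i,'q %.3f h %.4f'%(q,h),d.round(4).tolist())
E
python3 p.py
```

```text
t 4.0 q 0 h 0 F rad,tan,norm [ 3.4 -2.6 -6.7] grip 79 W 13.0
radial/normal err mm -0.7 0.1
lag mm [ 0.7 -0.2 -0.1]
0 q 0.000 h 0.0040 [0.0034, -0.0014, -0.0011]
1 q 0.000 h 0.0080 [0.0069, -0.0028, -0.0023]
2 q 0.000 h 0.0120 [0.0105, -0.0042, -0.0035]
3 q 0.000 h 0.0160 [0.014, -0.0056, -0.0047]
4 q 0.000 h 0.0200 [0.0176, -0.0071, -0.0059]
5 q 0.000 h 0.0240 [0.0211, -0.0085, -0.007]
6 q 0.000 h 0.0280 [0.0246, -0.0099, -0.0082]
7 q 0.000 h 0.0320 [0.0282, -0.0113, -0.0094]
```

```bash
python3 -m creep '[{"gripper":0.2,"dp":[0.0035,-0.0015,-0.001],"roll":0},{"gripper":0.2,"dp":[0.007,-0.003,-0.0025],"roll":0},{"gripper":0.2,"dp":[0.0105,-0.004,-0.0035],"roll":0},{"gripper":0.2,"dp":[0.014,-0.0055,-0.0045],"roll":0},{"gripper":0.2,"dp":[0.0175,-0.007,-0.006],"roll":0},{"gripper":0.2,"dp":[0.021,-0.0085,-0.007],"roll":0},{"gripper":0.2,"dp":[0.0245,-0.01,-0.008],"roll":0},{"gripper":0.2,"dp":[0.028,-0.0115,-0.0095],"roll":0}]' 80 >/dev/null; python3 p.py '[0.028,-0.0115,-0.0095]'
```

```text
t 4.8 q 0 h 0.028 F rad,tan,norm [ 2.1 10.4 -6. ] grip 79 W 13.0
radial/normal err mm -0.3 0.1
lag mm [0.4 5.6 0. ]
0 q 0.000 h 0.0320 [0.0054, -0.0019, -0.0016]
1 q 0.000 h 0.0360 [0.0089, -0.0033, -0.0028]
2 q 0.001 h 0.0400 [0.0126, -0.0048, -0.004]
3 q 0.005 h 0.0440 [0.0169, -0.0065, -0.0055]
4 q 0.012 h 0.0480 [0.0218, -0.0085, -0.0071]
5 q 0.022 h 0.0519 [0.0272, -0.0107, -0.0089]
6 q 0.035 h 0.0546 [0.032, -0.0128, -0.0105]
7 q 0.049 h 0.0564 [0.0364, -0.0148, -0.012]
```

```bash
python3 -m creep '[{"gripper":0.2,"dp":[0.0045,-0.002,-0.0015],"roll":0},{"gripper":0.2,"dp":[0.0085,-0.0035,-0.003],"roll":0},{"gripper":0.2,"dp":[0.0125,-0.005,-0.004],"roll":0},{"gripper":0.2,"dp":[0.017,-0.0065,-0.0055],"roll":0},{"gripper":0.2,"dp":[0.022,-0.0085,-0.007],"roll":0},{"gripper":0.2,"dp":[0.027,-0.0105,-0.009],"roll":0},{"gripper":0.2,"dp":[0.0315,-0.0125,-0.0105],"roll":0},{"gripper":0.2,"dp":[0.036,-0.0145,-0.012],"roll":0}]' 80 >/dev/null; python3 p.py '[0.036,-0.0145,-0.012]'
```

```text
v 1.6 West 9.6
t 5.6 q 0.012 h 0.0572 F rad,tan,norm [ 1.7 20.6 -8.2] grip 80 W 9.6
radial/normal err mm -0.4 0.2
lag mm [ 0.3 12.5 -0. ]
0 q 0.036 h 0.0581 [0.0054, -0.0025, -0.0017]
1 q 0.061 h 0.0588 [0.0106, -0.0052, -0.0035]
2 q 0.086 h 0.0592 [0.0156, -0.0079, -0.0052]
3 q 0.111 h 0.0594 [0.0204, -0.0108, -0.007]
4 q 0.137 h 0.0596 [0.0251, -0.0138, -0.0087]
5 q 0.163 h 0.0598 [0.0297, -0.017, -0.0104]
6 q 0.189 h 0.0598 [0.0343, -0.0203, -0.012]
7 q 0.216 h 0.0599 [0.0387, -0.0236, -0.0137]
```

```bash
python3 p.py - .04 15.5 | tail -8
```

```text
0 q 0.023 h 0.0581 [0.0029, -0.0012, -0.0008]
1 q 0.034 h 0.0588 [0.0056, -0.0025, -0.0018]
2 q 0.046 h 0.0592 [0.0081, -0.0038, -0.0026]
3 q 0.058 h 0.0594 [0.0106, -0.0051, -0.0035]
4 q 0.070 h 0.0596 [0.013, -0.0064, -0.0043]
5 q 0.082 h 0.0598 [0.0154, -0.0078, -0.0052]
6 q 0.095 h 0.0598 [0.0177, -0.0092, -0.006]
7 q 0.107 h 0.0599 [0.02, -0.0106, -0.0068]
```

```bash
python3 -m creep '[{"gripper":0.2,"dp":[0.003,-0.001,-0.001],"roll":0},{"gripper":0.2,"dp":[0.0055,-0.0025,-0.002],"roll":0},{"gripper":0.2,"dp":[0.008,-0.004,-0.0025],"roll":0},{"gripper":0.2,"dp":[0.0105,-0.005,-0.0035],"roll":0},{"gripper":0.2,"dp":[0.013,-0.0065,-0.0045],"roll":0},{"gripper":0.2,"dp":[0.0155,-0.008,-0.005],"roll":0},{"gripper":0.2,"dp":[0.0175,-0.009,-0.006],"roll":0},{"gripper":0.2,"dp":[0.02,-0.0105,-0.007],"roll":0}]' 80 >/dev/null; python3 p.py '[0.02,-0.0105,-0.007]' .04 15
```

```text
v 18.0 West 13.6
t 6.4 q 0.131 h 0.0535 F rad,tan,norm [ 2.  19.3 -5.4] grip 80 W 15.0
radial/normal err mm -0.3 0.2
lag mm [ 0.6 13.6 -0. ]
0 q 0.141 h 0.0557 [0.0034, -0.0024, -0.0011]
1 q 0.152 h 0.0571 [0.0065, -0.0044, -0.0022]
2 q 0.164 h 0.0581 [0.0094, -0.0063, -0.0033]
3 q 0.177 h 0.0587 [0.0122, -0.0082, -0.0043]
4 q 0.190 h 0.0591 [0.0148, -0.0101, -0.0052]
5 q 0.204 h 0.0594 [0.0173, -0.012, -0.0062]
6 q 0.218 h 0.0596 [0.0198, -0.0139, -0.0071]
7 q 0.232 h 0.0597 [0.0222, -0.0159, -0.008]
```

```bash
python3 p.py - .04 13.2 | tail -8
```

```text
0 q 0.145 h 0.0557 [0.0041, -0.0029, -0.0013]
1 q 0.160 h 0.0571 [0.008, -0.0054, -0.0027]
2 q 0.176 h 0.0581 [0.0115, -0.0078, -0.004]
3 q 0.193 h 0.0587 [0.015, -0.0103, -0.0053]
4 q 0.211 h 0.0591 [0.0182, -0.0127, -0.0065]
5 q 0.229 h 0.0594 [0.0214, -0.0152, -0.0077]
6 q 0.247 h 0.0596 [0.0245, -0.0178, -0.0089]
7 q 0.265 h 0.0597 [0.0276, -0.0204, -0.0101]
```

```bash
python3 -m creep '[{"gripper":0.2,"dp":[0.004,-0.003,-0.0015],"roll":0},{"gripper":0.2,"dp":[0.008,-0.0055,-0.0025],"roll":0},{"gripper":0.2,"dp":[0.0115,-0.008,-0.004],"roll":0},{"gripper":0.2,"dp":[0.015,-0.0105,-0.0055],"roll":0},{"gripper":0.2,"dp":[0.018,-0.0125,-0.0065],"roll":0},{"gripper":0.2,"dp":[0.0215,-0.015,-0.0075],"roll":0},{"gripper":0.2,"dp":[0.0245,-0.018,-0.009],"roll":0},{"gripper":0.2,"dp":[0.0275,-0.0205,-0.01],"roll":0}]' 80 >/dev/null; python3 p.py '[0.0275,-0.0205,-0.01]'
```

```text
v 32.3 West 13.5
t 7.2 q 0.247 h 0.0624 F rad,tan,norm [-0.3 22.4 -5.1] grip 80 W 13.5
radial/normal err mm 0.0 0.2
lag mm [-0.4 15.  -0.3]
0 q 0.266 h 0.0616 [0.0027, -0.002, -0.0011]
1 q 0.286 h 0.0611 [0.0053, -0.0045, -0.0021]
2 q 0.305 h 0.0607 [0.008, -0.007, -0.0032]
3 q 0.324 h 0.0605 [0.0106, -0.0097, -0.0043]
4 q 0.343 h 0.0603 [0.0133, -0.0126, -0.0054]
5 q 0.362 h 0.0602 [0.016, -0.0155, -0.0065]
6 q 0.381 h 0.0601 [0.0187, -0.0185, -0.0076]
7 q 0.401 h 0.0601 [0.0214, -0.0216, -0.0087]
```

```bash
python3 -m creep '[{"gripper":0.2,"dp":[0.003,-0.002,-0.001],"roll":0},{"gripper":0.2,"dp":[0.0055,-0.0045,-0.002],"roll":0},{"gripper":0.2,"dp":[0.008,-0.007,-0.003],"roll":0},{"gripper":0.2,"dp":[0.0105,-0.0095,-0.0045],"roll":0},{"gripper":0.2,"dp":[0.0135,-0.0125,-0.0055],"roll":0},{"gripper":0.2,"dp":[0.016,-0.0155,-0.0065],"roll":0},{"gripper":0.2,"dp":[0.0185,-0.0185,-0.0075],"roll":0},{"gripper":0.2,"dp":[0.0215,-0.0215,-0.0085],"roll":0}]' 80 >/dev/null; python3 p.py '[0.0215,-0.0215,-0.0085]'
python3 - <<'E'
from h import *
p=look("wrist","w2",("shoe",)); J=np.array([.4351,.0314,-.7451])
x=np.array(place_of(p,"shoe")[0]['position']); u=(rz(J[2])@RB).T@(x-[J[0],J[1],.065]); print(u,np.arctan2(u[1],u[0]))
E
```

```text
v 36.8 West 14.0
t 8.0 q 0.399 h 0.0604 F rad,tan,norm [-1.  21.7 -3.8] grip 80 W 14.0
radial/normal err mm 0.3 0.2
lag mm [-0.2 15.1 -0.4]
0 q 0.418 h 0.0603 [0.0023, -0.003, -0.0013]
1 q 0.437 h 0.0602 [0.0048, -0.0061, -0.0023]
2 q 0.456 h 0.0601 [0.0072, -0.0093, -0.0034]
3 q 0.475 h 0.0601 [0.0097, -0.0126, -0.0045]
4 q 0.495 h 0.0601 [0.0121, -0.016, -0.0055]
5 q 0.515 h 0.0600 [0.0144, -0.0195, -0.0066]
6 q 0.535 h 0.0600 [0.0168, -0.0232, -0.0077]
7 q 0.556 h 0.0600 [0.0191, -0.0269, -0.0088]
wrist shoe [([0.6239, -0.0608, 0.1538], 0.6), ([0.6135, -0.0746, 0.218], 0.45)]
[0.20128757 0.08379749 0.06702994] 0.394484908680684
```

View pics/w2.png

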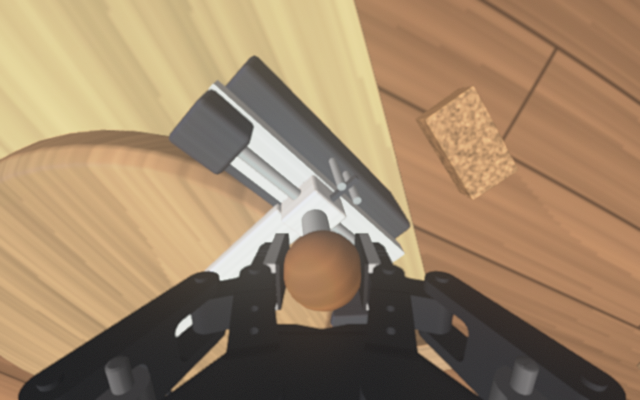

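The wrist view shows the dark pointer at (343,188) between the two pins, and vision gives q 0.394 against my 0.399. I'll replan from the current state.

```bash
python3 p.py - .04 13.8
```

```text
v 39.0 West 14.5
t 8.15 q 0.415 h 0.0579 F rad,tan,norm [-0.3 20.8 -3.7] grip 81 W 13.8
radial/normal err mm 0.3 0.2
lag mm [ 0.  14.  -0.4]
0 q 0.433 h 0.0586 [0.0026, -0.0036, -0.0014]
1 q 0.451 h 0.0591 [0.0053, -0.007, -0.0026]
2 q 0.470 h 0.0594 [0.008, -0.0105, -0.0037]
3 q 0.490 h 0.0596 [0.0105, -0.014, -0.0049]
4 q 0.510 h 0.0597 [0.013, -0.0176, -0.006]
5 q 0.530 h 0.0598 [0.0155, -0.0213, -0.0071]
6 q 0.551 h 0.0599 [0.0179, -0.0251, -0.0083]
7 q 0.572 h 0.0599 [0.0202, -0.029, -0.0094]
```

```bash
python3 -m creep '[{"gripper":0.2,"dp":[0.003,-0.004,-0.0015],"roll":0},{"gripper":0.2,"dp":[0.0055,-0.007,-0.0025],"roll":0},{"gripper":0.2,"dp":[0.008,-0.0105,-0.0035],"roll":0},{"gripper":0.2,"dp":[0.0105,-0.014,-0.005],"roll":0},{"gripper":0.2,"dp":[0.013,-0.0175,-0.006],"roll":0},{"gripper":0.2,"dp":[0.0155,-0.0215,-0.007],"roll":0},{"gripper":0.2,"dp":[0.018,-0.025,-0.0085],"roll":0},{"gripper":0.2,"dp":[0.02,-0.029,-0.0095],"roll":0}]' 80 >/dev/null; python3 p.py '[0.02,-0.029,-0.0095]'
```

```text
v 37.2 West 15.1
t 8.95 q 0.56 h 0.0622 F rad,tan,norm [-4.8 22.3  1. ] grip 80 W 15.1
radial/normal err mm 0.5 0.2
lag mm [-0.9 14.4 -0. ]
0 q 0.580 h 0.0615 [0.0021, -0.003, -0.0008]
1 q 0.600 h 0.0610 [0.004, -0.0064, -0.0017]
2 q 0.620 h 0.0607 [0.0058, -0.0099, -0.0026]
3 q 0.641 h 0.0604 [0.0077, -0.0137, -0.0036]
4 q 0.662 h 0.0603 [0.0096, -0.0176, -0.0046]
5 q 0.683 h 0.0602 [0.0114, -0.0216, -0.0056]
6 q 0.704 h 0.0601 [0.0132, -0.0258, -0.0066]
7 q 0.726 h 0.0601 [0.0149, -0.0302, -0.0076]
```

```bash
python3 -m creep '[{"gripper":0.2,"dp":[0.002,-0.003,-0.001],"roll":0},{"gripper":0.2,"dp":[0.004,-0.0065,-0.0015],"roll":0},{"gripper":0.2,"dp":[0.006,-0.01,-0.0025],"roll":0},{"gripper":0.2,"dp":[0.0075,-0.0135,-0.0035],"roll":0},{"gripper":0.2,"dp":[0.0095,-0.0175,-0.0045],"roll":0},{"gripper":0.2,"dp":[0.0115,-0.0215,-0.0055],"roll":0},{"gripper":0.2,"dp":[0.013,-0.026,-0.0065],"roll":0},{"gripper":0.2,"dp":[0.015,-0.03,-0.0075],"roll":0}]' 80 >/dev/null; python3 p.py '[0.015,-0.03,-0.0075]'
```

```text
v 43.5 West 14.8
t 9.75 q 0.731 h 0.0597 F rad,tan,norm [-2.8 21.3  0.9] grip 80 W 14.8
radial/normal err mm 0.9 0.1
lag mm [-0.7 13.6 -0.2]
0 q 0.754 h 0.0598 [0.0016, -0.0047, -0.0011]
1 q 0.777 h 0.0598 [0.0033, -0.0096, -0.0021]
2 q 0.801 h 0.0599 [0.0049, -0.0145, -0.0032]
3 q 0.825 h 0.0599 [0.0065, -0.0196, -0.0042]
4 q 0.851 h 0.0600 [0.0079, -0.0249, -0.0052]
5 q 0.876 h 0.0600 [0.0093, -0.0303, -0.0062]
6 q 0.903 h 0.0600 [0.0105, -0.036, -0.0072]
7 q 0.930 h 0.0600 [0.0116, -0.0418, -0.0082]
```

```bash
python3 -m creep '[{"gripper":0.2,"dp":[0.0015,-0.0045,-0.001],"roll":0},{"gripper":0.2,"dp":[0.0035,-0.0095,-0.002],"roll":0},{"gripper":0.2,"dp":[0.005,-0.0145,-0.003],"roll":0},{"gripper":0.2,"dp":[0.0065,-0.0195,-0.004],"roll":0},{"gripper":0.2,"dp":[0.008,-0.025,-0.005],"roll":0},{"gripper":0.2,"dp":[0.0095,-0.0305,-0.006],"roll":0},{"gripper":0.2,"dp":[0.0105,-0.036,-0.007],"roll":0},{"gripper":0.2,"dp":[0.0115,-0.042,-0.008],"roll":0}]' 80 >/dev/null; python3 p.py '[0.0115,-0.042,-0.008]'
```

```text
v 50.9 West 14.9
t 10.55 q 0.93 h 0.0606 F rad,tan,norm [-5.8 21.5  3.2] grip 80 W 14.9
radial/normal err mm 1.2 0.0
lag mm [-1.5 13.2 -0.3]
0 q 0.958 h 0.0604 [0.0011, -0.0058, -0.0012]
1 q 0.987 h 0.0603 [0.0019, -0.0119, -0.0022]
2 q 1.016 h 0.0602 [0.0026, -0.0182, -0.0031]
3 q 1.047 h 0.0601 [0.0031, -0.0248, -0.004]
4 q 1.078 h 0.0601 [0.0034, -0.0316, -0.0049]
5 q 1.110 h 0.0601 [0.0036, -0.0386, -0.0057]
6 q 1.144 h 0.0600 [0.0035, -0.0459, -0.0065]
7 q 1.178 h 0.0600 [0.0031, -0.0534, -0.0073]
```

```bash
python3 -m creep '[{"gripper":0.2,"dp":[0.001,-0.006,-0.001],"roll":0},{"gripper":0.2,"dp":[0.002,-0.012,-0.002],"roll":0},{"gripper":0.2,"dp":[0.0025,-0.018,-0.003],"roll":0},{"gripper":0.2,"dp":[0.003,-0.025,-0.004],"roll":0},{"gripper":0.2,"dp":[0.0035,-0.0315,-0.005],"roll":0},{"gripper":0.2,"dp":[0.0035,-0.0385,-0.0055],"roll":0},{"gripper":0.2,"dp":[0.0035,-0.046,-0.0065],"roll":0},{"gripper":0.2,"dp":[0.003,-0.0535,-0.0075],"roll":0}]' 80 >/dev/null; python3 p.py '[0.003,-0.0535,-0.0075]' .04 14.8
```

```text
v 61.8 West 15.1
t 11.35 q 1.18 h 0.0608 F rad,tan,norm [-6.3 21.5  7.9] grip 80 W 14.8
radial/normal err mm 1.6 -0.0
lag mm [-1.6 12.   0.3]
0 q 1.216 h 0.0606 [-0.0006, -0.0076, -0.0005]
1 q 1.253 h 0.0604 [-0.0015, -0.0155, -0.0011]
2 q 1.291 h 0.0602 [-0.0027, -0.0236, -0.0017]
3 q 1.330 h 0.0602 [-0.0043, -0.032, -0.0022]
4 q 1.371 h 0.0601 [-0.0063, -0.0407, -0.0027]
5 q 1.413 h 0.0601 [-0.0087, -0.0495, -0.003]
6 q 1.456 h 0.0590 [-0.0112, -0.0575, -0.0032]
7 q 1.498 h 0.0554 [-0.0132, -0.0629, -0.0032]
```

```bash
python3 -m creep '[{"gripper":0.2,"dp":[-0.0005,-0.0075,-0.0005],"roll":0},{"gripper":0.2,"dp":[-0.0015,-0.0155,-0.001],"roll":0},{"gripper":0.2,"dp":[-0.0025,-0.0235,-0.0015],"roll":0},{"gripper":0.2,"dp":[-0.0045,-0.032,-0.002],"roll":0},{"gripper":0.2,"dp":[-0.0065,-0.0405,-0.0025],"roll":0},{"gripper":0.2,"dp":[-0.0085,-0.0495,-0.003],"roll":0},{"gripper":0.2,"dp":[-0.011,-0.0575,-0.003],"roll":0}]' 80 >/dev/null; python3 p.py '[-0.011,-0.0575,-0.003]' .04 14.8
```

```text
v 77.0 West 15.5
t 12.05 q 1.455 h 0.0601 F rad,tan,norm [-5.4 21.1  4.3] grip 80 W 14.8
radial/normal err mm 1.9 -0.2
lag mm [-1.8 11.  -0. ]
0 q 1.498 h 0.0561 [-0.0021, -0.0051, -0.0002]
1 q 1.539 h 0.0502 [-0.0033, -0.008, -0.0002]
2 q 1.576 h 0.0431 [-0.0036, -0.0089, -0.0003]
3 q 1.608 h 0.0353 [-0.003, -0.0084, -0.0004]
4 q 1.635 h 0.0278 [-0.0019, -0.0071, -0.0005]
5 q 1.657 h 0.0223 [-0.0012, -0.0068, -0.0007]
6 q 1.676 h 0.0183 [-0.0008, -0.0073, -0.0008]
7 q 1.694 h 0.0153 [-0.0008, -0.0083, -0.001]
```

```bash
python3 -m creep '[{"gripper":0.2,"dp":[-0.002,-0.0045,0],"roll":0},{"gripper":0.2,"dp":[-0.003,-0.0065,0],"roll":0},{"gripper":0.2,"dp":[-0.003,-0.0065,-0.0005],"roll":0},{"gripper":0.2,"dp":[-0.003,-0.0065,-0.0005],"roll":0},{"gripper":0.2,"dp":[-0.003,-0.0065,-0.0005],"roll":0}]' 80 >/dev/null; python3 p.py '[-0.003,-0.0065,-0.0005]' .04 14.8
```

```text
v 85.0 West 13.6
t 12.55 q 1.644 h 0.0307 F rad,tan,norm [-7.5 10.7  5.6] grip 80 W 14.8
radial/normal err mm 1.6 -0.2
lag mm [-3.   6.1  0.6]
0 q 1.669 h 0.0241 [0.0023, 0.0, -0.0003]
1 q 1.689 h 0.0193 [0.003, -0.0001, -0.0005]
2 q 1.708 h 0.0158 [0.0032, -0.0009, -0.0007]
3 q 1.724 h 0.0133 [0.0032, -0.0022, -0.0008]
4 q 1.739 h 0.0114 [0.003, -0.0037, -0.0009]
5 q 1.754 h 0.0099 [0.0027, -0.0054, -0.001]
6 q 1.767 h 0.0087 [0.0022, -0.0073, -0.0011]
7 q 1.781 h 0.0077 [0.0016, -0.0093, -0.0012]
```

```bash
python3 -m creep '[{"gripper":0.2,"dp":[0.001,0,0],"roll":0},{"gripper":0.2,"dp":[0.002,0,0],"roll":0},{"gripper":0.2,"dp":[0.002,0,-0.0005],"roll":0},{"gripper":0.2,"dp":[0.002,-0.0005,-0.0005],"roll":0}]' 80 >/dev/null; python3 p.py '[0.002,-0.0005,-0.0005]' .04 14.8
```

```text
v 63.3 West 0.8
t 12.95 q 1.714 h 0.0181 F rad,tan,norm [-6.5  6.3  3.1] grip 81 W 14.8
radial/normal err mm 2.0 -0.3
lag mm [-3.5  3.1  0.5]
0 q 1.732 h 0.0147 [0.0014, -0.002, -0.0004]
1 q 1.748 h 0.0122 [0.0014, -0.0032, -0.0006]
2 q 1.764 h 0.0103 [0.0012, -0.0048, -0.0007]
3 q 1.778 h 0.0088 [0.0009, -0.0066, -0.0008]
4 q 1.792 h 0.0077 [0.0004, -0.0085, -0.0009]
5 q 1.805 h 0.0067 [-0.0002, -0.0105, -0.0009]
6 q 1.818 h 0.0059 [-0.0009, -0.0125, -0.001]
7 q 1.831 h 0.0051 [-0.0016, -0.0146, -0.001]
```

Now about 40 mm/s and falling; follow the plan.

```bash
python3 -m creep '[{"gripper":0.2,"dp":[0.001,-0.001,-0.0005],"roll":0},{"gripper":0.2,"dp":[0.001,-0.002,-0.0005],"roll":0},{"gripper":0.2,"dp":[0.001,-0.0035,-0.0005],"roll":0},{"gripper":0.2,"dp":[0.001,-0.005,-0.001],"roll":0},{"gripper":0.2,"dp":[0.0005,-0.007,-0.001],"roll":0},{"gripper":0.2,"dp":[0,-0.009,-0.001],"roll":0}]' 80 >/dev/null; python3 p.py '[0,-0.009,-0.001]' .04 14.8
```

```text
v 32.7 West 0.8
t 13.55 q 1.793 h 0.0105 F rad,tan,norm [-4.5  3.6  0. ] grip 81 W 14.8
radial/normal err mm 2.2 -0.4
lag mm [-2.1  1.1  0.6]
0 q 1.808 h 0.0086 [-0.0004, -0.002, 0.0001]
1 q 1.822 h 0.0071 [-0.0008, -0.0038, -0.0]
2 q 1.836 h 0.0059 [-0.0013, -0.0057, -0.0001]
3 q 1.849 h 0.0049 [-0.002, -0.0077, -0.0001]
4 q 1.850 h 0.0043 [-0.0016, -0.0073, -0.0002]
5 q 1.850 h 0.0039 [-0.0014, -0.0069, -0.0002]
6 q 1.850 h 0.0036 [-0.0012, -0.0067, -0.0002]
7 q 1.850 h 0.0034 [-0.0011, -0.0065, -0.0003]
```

```bash
python3 -m creep '[{"gripper":0.2,"dp":[-0.0005,-0.002,0],"roll":0},{"gripper":0.2,"dp":[-0.001,-0.004,0],"roll":0},{"gripper":0.2,"dp":[-0.0015,-0.006,0],"roll":0},{"gripper":0.2,"dp":[-0.002,-0.008,0],"roll":0},{"gripper":0.2,"dp":[-0.002,-0.0085,0],"roll":0},{"gripper":0.2,"dp":[-0.002,-0.0085,0],"roll":0},{"gripper":0.2,"dp":[-0.002,-0.0085,0],"roll":0},{"gripper":0.2,"dp":[-0.002,-0.0085,0],"roll":0}]' 80 >/dev/null; python3 p.py '[-0.002,-0.0085,0]' .04 14.8
```

```text
v 19.6 West -1.1
t 14.35 q 1.838 h 0.0094 F rad,tan,norm [-5.2  3.1 -3.7] grip 81 W 14.8
radial/normal err mm 2.1 -0.4
lag mm [-1.   0.2  0.2]
0 q 1.850 h 0.0073 [-0.0009, -0.0005, -0.0]
1 q 1.850 h 0.0058 [-0.0001, 0.0007, -0.0001]
2 q 1.850 h 0.0049 [0.0005, 0.0014, -0.0002]
3 q 1.850 h 0.0043 [0.0009, 0.0019, -0.0002]
4 q 1.850 h 0.0038 [0.0011, 0.0022, -0.0003]
5 q 1.850 h 0.0036 [0.0013, 0.0025, -0.0003]
6 q 1.850 h 0.0034 [0.0014, 0.0026, -0.0003]
7 q 1.850 h 0.0033 [0.0015, 0.0027, -0.0003]
```

```bash
python3 -m creep '[{"gripper":0.2,"dp":[0,0,0],"roll":0},{"gripper":0.2,"dp":[0,0,0],"roll":0},{"gripper":0.2,"dp":[0,0,0],"roll":0},{"gripper":0.2,"dp":[0,0,0],"roll":0},{"gripper":0.2,"dp":[0,0,0],"roll":0},{"gripper":0.2,"dp":[0,0,0],"roll":0}]' 80 >/dev/null; python3 p.py '[0,0,0]' .04 14.8 | head -4;python3 - <<'E'
from h import *
p=look("wrist","w3",("shoe","ball")); J=np.array([.4351,.0314,-.7451])
for p in (p,look("scene")):
  for d in place_of(p,"shoe")[:1]:
    u=(rz(J[2])@RB).T@(np.array(d['position'])-[J[0],J[1],.065]); print(u,np.arctan2(u[1],u[0]))
E
```

```text
v 7.8 West -7.1
t 14.95 q 1.842 h 0.0085 F rad,tan,norm [-5.2  2.8 -3.1] grip 81 W 14.8
radial/normal err mm 1.9 -0.4
lag mm [-1.   0.2  0.2]
wrist shoe [([0.4429, -0.292, -0.0006], 0.73), ([0.516, 0.2091, 0.1939], 0.7)]
wrist ball []
scene ball [([0.5494, 0.1662, 0.2635], 0.5)]
scene shoe [([0.5188, 0.2037, 0.1854], 0.84)]
[ 0.22501301 -0.24142233  0.00601377] -0.8205639133388501
[-0.05530603  0.21078586  0.06082518] 1.8273925245115605
```

View pics/w3.png

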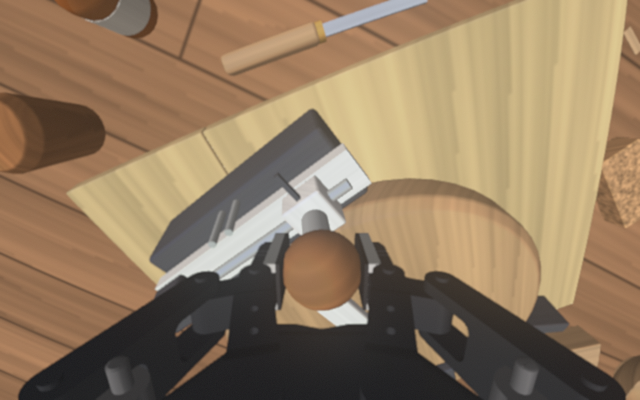

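The wrist view shows the shoe at the far end, and the handle block at (312,205) is nearly relaxed, with the pointer at (287,183) well short of the pins at (222,220). The force is static, so the shoe is at the stop. Next I ease off, let go and lift.

```bash
python3 -m creep '[{"gripper":0.2,"dp":[0.001,0.0015,0],"roll":0},{"gripper":0.2,"dp":[0.0025,0.0035,0],"roll":0},{"gripper":0.2,"dp":[0.0035,0.005,0],"roll":0},{"gripper":0.2,"dp":[0.0035,0.005,0],"roll":0},{"gripper":0.5,"dp":[0.0035,0.005,0],"roll":0},{"gripper":0.8,"dp":[0.0035,0.005,0],"roll":0},{"gripper":1,"dp":[0.0035,0.005,0],"roll":0},{"gripper":1,"dp":[0.0035,0.005,0],"roll":0}]' 80
python3 -m creep '[{"gripper":1,"dp":[0,0,0],"roll":0},{"gripper":1,"dp":[0,0,0],"roll":0},{"gripper":1,"dp":[0,0,0],"roll":0},{"gripper":1,"dp":[0,0,-0.015],"roll":0},{"gripper":1,"dp":[0,0,-0.04],"roll":0},{"gripper":1,"dp":[0,0,-0.07],"roll":0},{"gripper":1,"dp":[0,0,-0.1],"roll":0},{"gripper":1,"dp":[0,0,-0.12],"roll":0}]'
python3 -m creep '[{"gripper":1,"dp":[0,0,0],"roll":0},{"gripper":1,"dp":[0,0,0],"roll":0},{"gripper":1,"dp":[0,0,0],"roll":0},{"gripper":1,"dp":[0,0,0],"roll":0},{"gripper":1,"dp":[0,0,0],"roll":0}]' | head -2
python3 - <<'E'
from h import *
look("wrist","w4");look("scene","s4",("shoe","ball","mallet","gouge","cork","bowl","oil","offcut")); J=np.array([.4351,.0314,-.7451])
print(shoe(1.85,J),ball(1.85,0,J))
E
```

```text
time: 16.15
position: [0.5523, 0.1637, 0.238]
tcp_rot: [[0.903, 0.429, -0.002], [0.429, -0.903, -0.001], [-0.002, 0.0, -1.0]]
wrist_force: [0.3, 0.9, 0.1]
finger_gap: 0.0835
grip_force: 0.0
time: 16.95
position: [0.5535, 0.1647, 0.3613]
tcp_rot: [[0.903, 0.429, 0.003], [0.429, -0.903, 0.001], [0.003, 0.0, -1.0]]
wrist_force: [0.1, 0.5, -0.6]
finger_gap: 0.0856
grip_force: 0.0
time: 17.45
position: [0.5527, 0.1642, 0.3578]
wrist ball [([0.5548, 0.1645, 0.2577], 0.86)]
wrist shoe [([0.515, 0.2065, 0.1924], 0.97)]
scene shoe [([0.5188, 0.2058, 0.187], 0.88)]
scene ball [([0.5562, 0.1632, 0.263], 0.53)]
scene mallet [([0.4569, 0.4863, -0.0001], 0.88)]
scene gouge [([0.6968, 0.2431, 0.0007], 0.67)]
scene cork [([0.7156, -0.2053, -0.004], 0.91)]
scene bowl [([0.4654, -0.5, 0.0004], 0.73), ([0.5178, 0.2067, 0.1878], 0.52)]
scene oil [([0.6283, 0.4646, 0.0028], 0.92)]
scene offcut [([0.4443, -0.2922, 0.0043], 0.82)]
[0.51429996 0.20667356 0.19054898] [0.55357841 0.16418958 0.26135375]
```

View pics/w4.png

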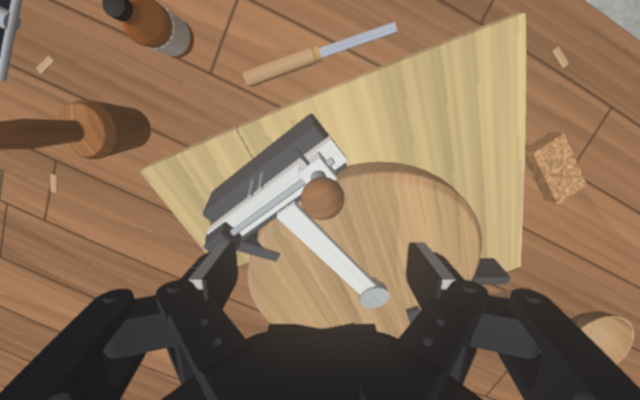

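The wrist view shows the shoe against the upper stop at (255,245), with the ball free at (322,197) and the fingers clear. The networks put the shoe at q ≈ 1.85 and the bystanders where they started, so I hand in.

```bash
python3 -c "
from bench import *
print(finish_job())"
```

```text
the job is handed in; nothing more can be done
None
```

I pushed the shoe round to its upper stop in one pass, with every push reading on the working stretch between about 20.5 and 22 N (inside the pins), met the stop at an estimated 20–35 mm/s, then let go and lifted clear; the bystanders I located again had not moved, and the job is handed in, though it returned no verdict.

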